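Knock the stuck blue adapter out of its bucket

TASK

The blue tube adapter is stuck in the upturned bucket of one of the two knock-out stands. Take the red-handled pin from its grey holder and push it down through the hole above the blue adapter until its collar rests on the stand and the adapter drops onto the base below. Let go, leaving the pin upright in that hole, and leave the orange adapter stuck where it is.

Things in the scene. Friction and masses are not known exactly. Their poses are not given: they have to be found in the camera images.
- pin_handle (a point): Centre of the upright knock-out pin's red grip (22 mm diameter, 60 mm long), z up. Below the grip a steel collar, 52 mm diameter, 6 mm thick, underside 36 mm below this point; then a rod, 12 mm diameter, tip 88 mm below this point. Loose, 0.12 kg. At the start the collar rests on a fixed 62 mm cube, rod in its 18 mm hole: lift straight up 55 mm to clear.
- blue_hole (a point): Centre of the 27 mm access hole in the top face of the blue adapter's stand, 100 mm above the bench, z up. Stand fixed: base 104 mm square, rubber pad on it 8 mm above the bench, two side walls, top plate 98 mm square, 8 mm thick, steel bucket under it (62 mm diameter, mouth down at 60 mm height). The adapter's flat coloured end shows 10 mm below the hole.
- blue_adapter: Blue plastic tube adapter, 44 mm diameter, 36 mm high, 34 mm nose at the bottom; origin: centre of its underside, z up. Three spring plungers hold it 54 mm above the bench; pushing it down takes 3 to 8 N for 10 mm, then less, and 20 to 30 mm down it drops onto the pad (underside 8 mm above the bench). A fully inserted pin ends just above it.
- orange_adapter: The same adapter in orange, in the other, identical stand; to be left alone. Origin: centre of its underside, z up.
Mind the look-alikes: they are no part of the job. Leave any yellow look-alike of the part that bears pin_handle alone.

How it is judged (in metres and radians):
On the way:
1. the tip of the pin is in the hole above the blue adapter (horizontal distance between pin_handle and blue_hole below 0.018 m and z of pin_handle in the frame of blue_hole below 0.085 m), for 0.1 s.
At the end, for the whole second after the job is handed in: Blue adapter still, on its stand's pad (within 8 mm of it, 30 mm of the hole's axis); pin released in the hole above it, collar within 10 mm of the plate, within 18 mm of the axis, upright within 11 degrees; orange adapter within 10 mm of its start (height (world z) of blue_adapter below 0.016 m and horizontal distance between blue_adapter and blue_hole below 0.03 m and linear speed of blue_adapter below 0.02 m/s and horizontal distance between pin_handle and blue_hole below 0.018 m and z of pin_handle in the frame of blue_hole below 0.046 m and angle between pin_handle's own z axis and vertical below 0.2 rad and distance of orange_adapter from where it was at the start of the episode below 0.01 m); the robot touches nothing.
It fails at once if the orange adapter is pushed out or shifted by more than 10 mm (distance of orange_adapter from where it was at the start of the episode above 0.01 m).
It also fails if it takes over 35 s, if anything falls off the work surface, if the arm or the gripper's body presses on something with over 40 N, if the wrist force passes 120 N, or if a joint passes its speed limit or range.

ROBOT

A 7-joint arm with a two-finger parallel gripper is mounted at the origin on a cart in front of the work surface, level with it; the furniture and walls round the work are solid. World frame = base frame: x ahead of the robot, y to its left, z up, the work surface at z = 0. Lengths are in m, angles in degrees, forces in N, time in s.
With the tool pointing down it reaches from about 0.425 to 0.875 m from the base axis. Payload 8.4 kg.
Tool frame: the origin (TCP) lies midway between the tips of the shut fingers; the grasp point (between the pads) lies 19 mm behind it; z points along the fingers, y is the line along which they close (so a half turn about z gives the same grasp; the last joint's range is limited). The gripper opens to 87 mm and grips with 3 to 60 N. Pads are 19 mm wide; open, the fingers measure 117 mm over their backs; the gripper's body (75 mm by 190 mm) begins 51 mm behind the grasp point.
Start: joints at [-5.684, 19.091, 2.286, 83.961, -0.768, 76.965, -3.352], TCP at [0.65, -0, 0.223] pointing down, gripper open.
Joint ranges: [-147.57, 147.57], [-21.85, 119.76], [-74.77, 79.35], [14.55, 137.4], [-85.83, 265.84], [4.83, 119.75], [-152.11, 152.11]. Speed limits (degrees/s): [127.2, 127.2, 159.86, 159.86, 180, 180, 180].

INTERFACE

Orientations are given as [roll, pitch, yaw] about the fixed x, y, z axes, in that order (R = Rz(yaw) Ry(pitch) Rx(roll)).
In Python, from bench import * gives the robot as it stands.
- The arm moves only by the tool apply_moves, never from a script. Its argument "motion" is a list of rows, each a list of 6 numbers: the shift along the tool's x, y, z in mm, then the turn, a rotation vector about the tool's x, y, z in degrees. A call has 1 to 20 rows; each row is the pose to reach, as a shift and turn from the pose commanded when the call began, along the tool's axes at that moment; what a row does not reach only later rows make up. A row lasts 1/8 s, in which the tool goes at most 62.5 mm and 10.7 degrees, less where a joint would pass 70% of its speed; a pose out of reach is approached as far as the arm can. A call with a gripper value outside its range is refused whole. "hand" is the opening, from 0 (shut) to 1 (fully open), set as the call begins (left out, the last holds). The fingers move at their own pace and stop on an object; "force" is the grip in N (left out, the last holds). Time passes only in rows, so rows that repeat a pose let the fingers close. It gives the time, the measured TCP pose, the force, the opening and the grip force at its end, in the units of the state.
- get_state(): the state, without advancing time (a new reading comes with each control period).
- grab_frame(name): name is "scene" or "side" or "wrist"; returns the picture (400x640x3 uint8, red, green, blue); there is no depth.
- calibration(name): a dict with "vfov" (degrees; the focal length in pixels is half the picture's height over the tangent of half this angle, whatever the lens; pixels are square), "cx", "cy" (the principal point, pixels), "dist" ([k1, k2, p1, p2, k3] as OpenCV has them; the pictures are not rectified), "R" (3x3) and "t" (3): a world point X has camera coordinates R X + t. Camera axes: x right, y down, z forward; pixel columns grow to the right and rows downward; lengths in m; the calibration is good to about 2 mm. A picture is of the moment at which its call begins: read the wrist's pose just before it. calibration takes no time and is no camera call; for the wrist camera it gives the pose at the moment of the call.
- sign_off(): hands the job in; it is judged then, once.
Trained networks look in the newest picture that a camera, given by its name, has taken for a name from the list of things; names that differ only in an ending like _2 or _b are one class to them, and where a whole thing is asked for, a point or a joint stands for the part that bears it (a point fixed in the world has none). Each returns a list of dicts, best first, with "score" (0 to 1); they miss things now and then, are a little off and sometimes report something else, mostly with a low value. They report only what shows in the picture. A call takes as long as a camera call. They do not tell look-alikes from the thing itself.
- boxes_of(query, camera): "extent" ([left, top, right, bottom] as shares, 0 to 1, of the picture: columns of its width, rows of its height, round what is visible of it).
- pinpoint(query, camera): "at" ([column, row] as shares, 0 to 1, of the picture: columns of its width, rows of its height: a listed point, or the origin of a listed thing).
The state is a dict: "clock": time; "joint_pos": joint angles; "dq": joint speeds; "effort": joint torques, N m; "tool_pos": TCP position; "orientation": TCP orientation; "wrist_force": force on the tool from outside, world axes, zero at the start; "torque": the same for the moment, N m; "grip_width": finger opening in m; "finger_force": force on a finger pad.
Only numpy, scipy, OpenCV 4.12 (cv2) and the standard library are available. Lean on these libraries where they do the work, as an engineer would, in place of code of your own. Each camera call takes 0.05 s, during which the arm holds its last target. There are 200 camera calls.

## Working session

There is one attempt and no reset: what is moved stays moved. The work goes in short steps, Python scripts to look and compute and a tool call to move; the robot and the scene stay as the last step left them, time stands still between calls to the robot, and variables do not carry over. Pictures are saved under pics/ and viewed, at most 10 in all, crops included, and the job is handed in when it is done.

Besides the shell and the picture viewer there is one more tool, called in YAML: its name, and indented under it one key for each argument. apply_moves: Moves the arm, as the interface text tells. Its arguments: {"type":"object","properties":{"motion":{"type":"array"},"hand":{"type":"number"},"force":{"type":"number"}},"required":["motion"]}

```bash
mkdir -p pics; cat > h.py <<'E'
from bench import *
import numpy as np, cv2
def K(c):
    f=200/np.tan(np.radians(c["vfov"])/2); return np.array([[f,0,c["cx"]],[0,f,c["cy"]],[0,0,1]])
def ray(c,px):
    u=cv2.undistortPoints(np.array([[px]],float),K(c),np.array(c["dist"],float))[0,0]
    R=np.array(c["R"]);t=np.array(c["t"])
    d=R.T@np.array([u[0],u[1],1]); return -R.T@t,d/np.linalg.norm(d)
def tri(rs):
    A=sum(np.eye(3)-np.outer(d,d) for o,d in rs); b=sum((np.eye(3)-np.outer(d,d))@o for o,d in rs)
    X=np.linalg.solve(A,b); return X,[np.linalg.norm((np.eye(3)-np.outer(d,d))@(X-o)) for o,d in rs]
def atz(r,z): o,d=r; return o+d*(z-o[2])/d[2]
def proj(c,X):
    return cv2.projectPoints(np.array([X],float),cv2.Rodrigues(np.array(c["R"]))[0],np.array(c["t"],float),K(c),np.array(c["dist"],float))[0][0,0]
E
python3 - <<'E'
from h import *
ims=[]
for n in ["scene","side","wrist"]:
    c=calibration(n); im=grab_frame(n); cv2.imwrite(f"pics/{n}0.png",im[:,:,::-1])
    for q in ["pin_handle","blue_hole","blue_adapter","orange_adapter"]:
        for r in pinpoint(q,n):
            if r["score"]<.15: continue
            px=np.array(r["at"])*[640,400]; z={"pin_handle":.098,"blue_hole":.1}.get(q,.054)
            print(n,q,round(r["score"],2),px.round(1),atz(ray(c,px),z).round(3))
print(get_state()["clock"])
E
```

```text
scene pin_handle 0.93 [255.6 188.3] [ 0.393 -0.003  0.098]
scene pin_handle 0.7 [338.8 201.1] [ 0.541 -0.119  0.098]
scene pin_handle 0.67 [287.1 207. ] [ 0.435 -0.084  0.098]
scene blue_hole 0.85 [396.9 255.8] [ 0.575 -0.291  0.1  ]
scene blue_adapter 0.54 [396.9 257.1] [ 0.595 -0.273  0.054]
scene orange_adapter 0.39 [319.2 150.8] [0.594 0.087 0.054]
side pin_handle 0.77 [354.8 203. ] [ 0.439 -0.098  0.098]
side pin_handle 0.62 [304.2 188.5] [ 0.539 -0.1    0.098]
side pin_handle 0.57 [349.1 250.2] [0.401 0.021 0.098]
side blue_hole 0.58 [326.9 141.1] [ 0.573 -0.277  0.1  ]
wrist orange_adapter 0.88 [249.7  94.3] [0.587 0.083 0.054]
0.75
```

View pics/scene0.png

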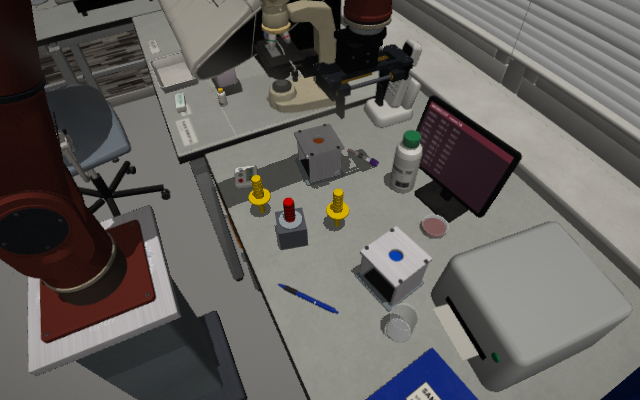

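View pics/side0.png

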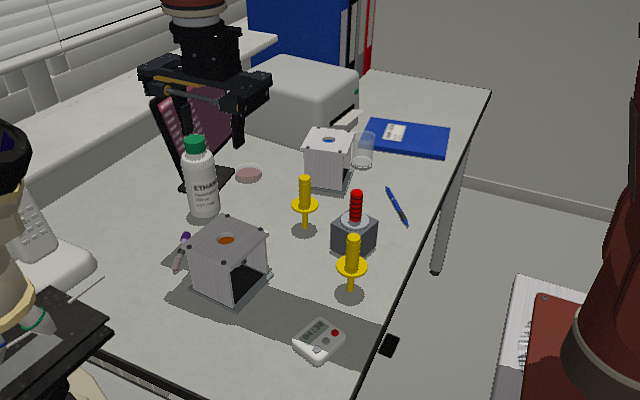

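View pics/wrist0.png

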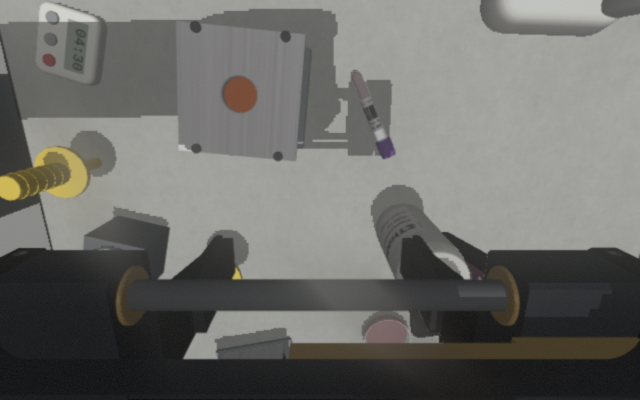

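The scene view holds three pin candidates: the yellow ones at (257,188) and (338,205), and the red one at (289,208), which sits in the grey cube and is at (356,205) in the side view. I choose the red. The blue hole is at scene (396,256) and side (328,141), and the orange stand is at scene (319,141) and side (226,240).

```bash
python3 - <<'E'
from h import *
a,b=calibration("scene"),calibration("side")
S=cv2.imread("pics/scene0.png");D=cv2.imread("pics/side0.png")
def red(im,box):
    x0,y0,x1,y1=box; r=im[y0:y1,x0:x1].astype(int); m=(r[:,:,2]>90)&(r[:,:,1]<60)&(r[:,:,0]<60)
    v,u=np.nonzero(m); return u.min()+x0,u.max()+x0,v.min()+y0,v.max()+y0,u.mean()+x0,v.mean()+y0
def blue(im,box):
    x0,y0,x1,y1=box; r=im[y0:y1,x0:x1].astype(int); m=(r[:,:,0]>r[:,:,2]+60)
    v,u=np.nonzero(m); return u.min()+x0,u.max()+x0,v.min()+y0,v.max()+y0,u.mean()+x0,v.mean()+y0
rs,rd=red(S,(270,185,310,240)),red(D,(335,180,380,225)); print(rs,rd)
bs,bd=blue(S,(375,235,420,275)),blue(D,(310,130,345,150)); print(bs,bd)
X=tri([ray(a,rs[4:]),ray(b,rd[4:])]); print("pin",X); print("net pin",tri([ray(a,(287.1,207)),ray(b,(354.8,203))]))
print("hole net",tri([ray(a,(396.9,255.8)),ray(b,(326.9,141.1))]), proj(a,X[0]),proj(b,X[0]))
cr=np.hstack([cv2.resize(S[160:290,250:440],(760,520))[:, :400],cv2.resize(D[110:270,290:390],(325,520))])
cv2.imwrite("pics/crop.png",cr)
for n,c in(("s",a),("d",b)):
  print(n,[proj(c,p).round(1) for p in ([.573,-.28,.1],[.6215,-.28,.1],[.573,-.2315,.1])])
E
```

```text
(np.int64(283), np.int64(293), np.int64(198), np.int64(221), np.float64(288.3734939759036), np.float64(204.1566265060241)) (np.int64(350), np.int64(362), np.int64(189), np.int64(221), np.float64(355.544061302682), np.float64(203.8582375478927))
(np.int64(389), np.int64(401), np.int64(251), np.int64(260), np.float64(395.0377358490566), np.float64(255.6509433962264)) (np.int64(324), np.int64(332), np.int64(140), np.int64(142), np.float64(327.8888888888889), np.float64(140.61111111111111))
pin (array([ 0.43536955, -0.08608052,  0.10673052]), [np.float64(0.002488873921778378), np.float64(0.002488873921778323)])
net pin (array([ 0.43426636, -0.08921237,  0.10477406]), [np.float64(0.001259219756719622), np.float64(0.0012592197567197281)])
hole net (array([ 0.57806586, -0.28822277,  0.09319667]), [np.float64(5.283739931113956e-05), np.float64(5.283739931109864e-05)]) [287.41478831 204.8496738 ] [354.25318618 203.20940278]
s [array([392.8, 251.7]), array([413.6, 242.3]), array([379.5, 233.3])]
d [array([327.5, 140.5]), array([307. , 135.6]), array([317.8, 150.8])]
```

View pics/crop.png

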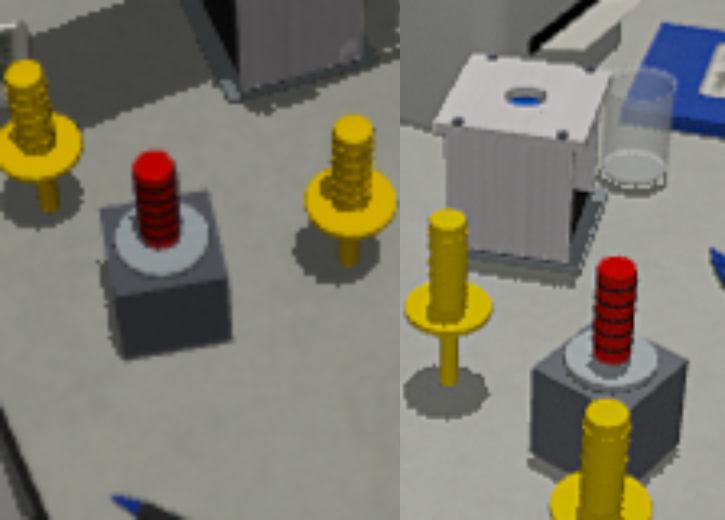

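Both crops show the red-handled pin in the grey cube (crop at (155,200) and (615,310)), with yellow look-alikes either side of it. The blue disc shows in the white stand's hole. Next is a close wrist look at the pin.

```bash
cat >> h.py <<'E'
from scipy.spatial.transform import Rotation as Ro
def shift(target,yaw=None):
    s=get_state(); R=Ro.from_euler("xyz",s["orientation"],degrees=True)
    return (R.inv().apply(np.array(target)-s["tool_pos"])*1000).round(1)
E
python3 - <<'E'
from h import *
s=get_state();print(s["orientation"],s["tool_pos"],s["grip_width"])
R=Ro.from_euler("xyz",s["orientation"],degrees=True);print(R.as_matrix().round(3))
print(shift([.45,-.17,.223]))
c=calibration("wrist");print(proj(c,[.65,0,.223]),proj(c,[.65,0,.1]),-np.array(c["R"]).T@c["t"])
E
```

```text
[ 1.79998907e+02 -1.71669590e-04  8.99992644e+01] [ 6.49990487e-01 -5.86969739e-06  2.22555577e-01] 0.08712054078050639
[[ 0.  1.  0.]
 [ 1. -0.  0.]
 [ 0.  0. -1.]]
[-170.  -200.    -0.4]
[318.94223189 257.6730998 ] [318.17840141 193.91983533] [0.6489803  0.07927249 0.38399315]
```

apply_moves:
  motion:
    - [-25,-50,0,0,0,0]
    - [-50,-110,0,0,0,0]
    - [-75,-170,0,0,0,0]
    - [-87,-210,0,0,0,0]
    - [-90,-215,0,0,0,0]
    - [-90,-215,0,0,0,0]
    - [-90,-215,0,0,0,0]

```text
clock: 1.62
tool_pos: [0.436, -0.0894, 0.2226]
orientation: [180.0, 0.0, 90.1]
wrist_force: [-0.2, -0.4, 0.1]
grip_width: 0.0869
finger_force: 0.0
```

```bash
python3 - <<'E'
from h import *
s=get_state();c=calibration("wrist");im=grab_frame("wrist"); cv2.imwrite("pics/w1.png",im[:,:,::-1])
print(s["tool_pos"],s["orientation"],s["clock"])
for q in ["pin_handle","blue_hole"]:
  for r in pinpoint(q,"wrist"):
    px=np.array(r["at"])*[640,400]; print(q,round(r["score"],2),px,atz(ray(c,px),.098).round(4))
for p in ([.4353,-.0865,.128],[.4353,-.0865,.098],[.4353,-.0865,.068]): print(proj(c,p))
E
```

```text
[ 0.43598013 -0.08940364  0.2225632 ] [1.79993474e+02 9.19585460e-04 9.00596335e+01] 1.625
pin_handle 0.82 [432.384 210.   ] [ 0.5369 -0.1046  0.098 ]
pin_handle 0.61 [311.616 197.4  ] [ 0.4303 -0.0931  0.098 ]
pin_handle 0.56 [270.272  74.48 ] [0.398  0.0078 0.098 ]
[317.38728497 199.94886967]
[317.34798443 190.06720813]
[317.31564786 181.9365426 ]
```

View pics/w1.png

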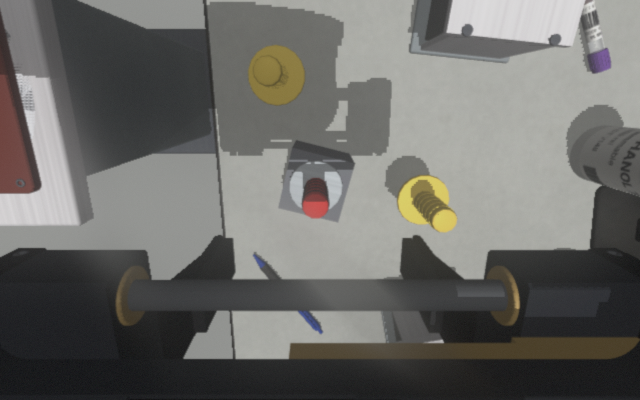

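The wrist view shows the red pin top at about (316,205) and its collar centred near (315,188), with yellow pins at (275,73) and (430,205).

```bash
python3 - <<'E'
from h import *
c=calibration("wrist");im=cv2.imread("pics/w1.png").astype(int)
m=((im[:,:,2]>90)&(im[:,:,1]<50)&(im[:,:,0]<50)); m[:,:280]=0;m[:,350:]=0;m[:150]=0;m[240:]=0
mb=m&(im[:,:,2]>im[m][:,2].max()*.75); v,u=np.nonzero(mb);print("top",u.min(),u.max(),v.min(),v.max(),u.mean(),v.mean())
v,u=np.nonzero(m);print(u.min(),u.max(),v.min(),v.max())
for px,z in (((316,205),.128),((315.5,188),.068)): print(atz(ray(c,px),z).round(4))
a,b=calibration("scene"),calibration("side")
# top of the grip in three views
S=cv2.imread("pics/scene0.png")[160:240,260:320];D=cv2.imread("pics/side0.png")[170:250,325:385]
cv2.imwrite("pics/top.png",np.hstack([cv2.resize(q,(400,530),interpolation=0) for q in(S,D)]))
for z in(.128,.068):
  for p in([.4345,-.091,z],): print(proj(a,p),proj(b,p),proj(c,p))
E
```

```text
Traceback (most recent call last):
ValueError: zero-size array to reduction operation maximum which has no identity
```

```bash
python3 - <<'E'
from h import *
c=calibration("wrist");im=cv2.imread("pics/w1.png").astype(int)
m=(im[:,:,2]>2*im[:,:,1])&(im[:,:,2]>50); m[:,:280]=0;m[:,350:]=0;m[:150]=0;m[240:]=0
mb=m&(im[:,:,2]>im[m][:,2].max()*.8); v,u=np.nonzero(mb);print("top",u.min(),u.max(),v.min(),v.max(),u.mean(),v.mean())
for px,z in (((u.mean(),v.mean()),.128),((315.5,188),.068)): print(atz(ray(c,px),z).round(4))
a,b=calibration("scene"),calibration("side")
S=cv2.imread("pics/scene0.png")[160:240,260:320];D=cv2.imread("pics/side0.png")[170:250,325:385]
cv2.imwrite("pics/top.png",np.hstack([cv2.resize(q,(400,530),interpolation=0) for q in(S,D)]))
for z in(.128,.068):
  for p in([.4345,-.091,z],): print(proj(a,p),proj(b,p),proj(c,p))
E
```

```text
top 303 327 201 216 315.1980830670926 208.04153354632587
[ 0.4331 -0.0932  0.128 ]
[ 0.4331 -0.0925  0.068 ]
[287.15999045 200.05094358] [356.46762432 191.75057203] [316.95428022 205.35407155]
[289.30500267 217.87937359] [354.55435181 219.40454656] [317.01215981 186.4367903 ]
```

View pics/top.png

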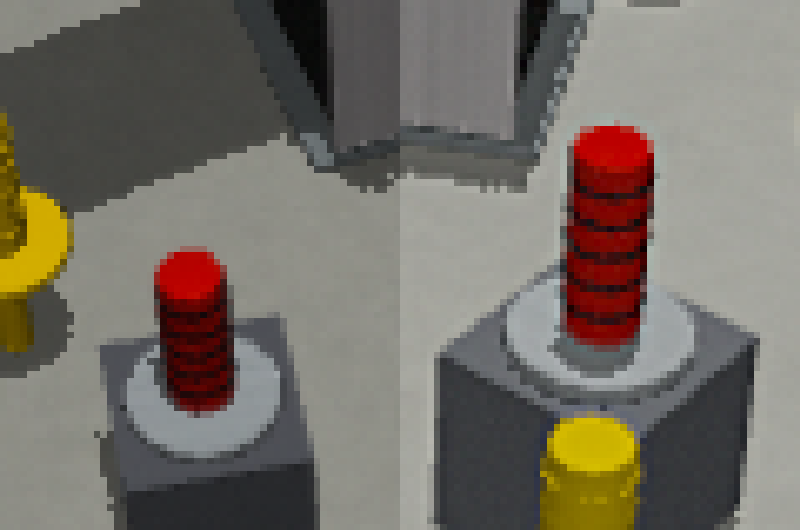

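In these crops the red top's centre is at scene (288.6,201.5) and side (356.9,191.6).

```bash
python3 - <<'E'
from h import *
a,b,c=map(calibration,("scene","side","wrist"))
print(tri([ray(a,(288.6,201.5)),ray(b,(356.9,191.6)),ray(c,(315.2,208.3))]))
print(shift([.4335,-.092,.085]))
E
```

```text
(array([ 0.43467059, -0.09426536,  0.12625143]), [np.float64(0.001427247986683921), np.float64(0.00019853818654738713), np.float64(0.0015807543900847232)])
[ -2.4  -2.  137.3]
```

apply_moves:
  motion:
    - [-1,-1,20,0,0,0]
    - [-3,-2,55,0,0,0]
    - [-3,-2,90,0,0,0]
    - [-3,-2,115,0,0,0]
    - [-3,-2,130,0,0,0]
    - [-3,-2,137,0,0,0]
    - [-3,-2,137,0,0,0]
    - [-3,-2,137,0,0,0]

```text
clock: 2.78
tool_pos: [0.4336, -0.0931, 0.0863]
orientation: [179.9, 0.0, 90.0]
wrist_force: [-0.2, 0.1, 0.1]
grip_width: 0.0868
finger_force: 0.0
```

apply_moves:
  motion:
    - [0,0,0,0,0,0]
    - [0,0,0,0,0,0]
    - [0,0,0,0,0,0]
    - [0,0,0,0,0,0]
    - [0,0,0,0,0,0]
    - [0,0,0,0,0,0]
  hand: 0
  force: 30

```text
clock: 3.52
tool_pos: [0.4329, -0.093, 0.0855]
orientation: [-180.0, -0.0, 90.0]
wrist_force: [-0.4, 0.1, -0.8]
grip_width: 0.0352
finger_force: 0.0
```

apply_moves:
  motion:
    - [0,0,0,0,0,0]
    - [0,0,0,0,0,0]
    - [0,0,0,0,0,0]
    - [0,0,0,0,0,0]

```text
clock: 4.03
tool_pos: [0.433, -0.093, 0.0856]
orientation: [180.0, 0.0, 90.0]
wrist_force: [0.5, -0.4, -0.8]
grip_width: 0.0214
finger_force: 30.0
```

apply_moves:
  motion:
    - [0,0,-15,0,0,0]
    - [0,0,-40,0,0,0]
    - [0,0,-70,0,0,0]
    - [0,0,-105,0,0,0]
    - [0,0,-135,0,0,0]
    - [-15,10,-140,0,0,0]
    - [-50,37,-140,0,0,0]
    - [-90,66,-140,0,0,0]
    - [-130,96,-140,0,0,0]
    - [-165,122,-140,0,0,0]
    - [-185,137,-140,0,0,0]
    - [-193,143,-140,0,0,0]
    - [-193,143,-140,0,0,0]
    - [-193,143,-140,0,0,0]
    - [-193,143,-140,0,0,0]
  force: 50

```text
clock: 5.9
tool_pos: [0.5758, -0.2852, 0.2259]
orientation: [180.0, -0.0, 90.0]
wrist_force: [0.2, -0.1, -1.2]
grip_width: 0.0212
finger_force: 50.0
```

```bash
python3 - <<'E'
from h import *
s=get_state();out=[]
print(s["tool_pos"],s["orientation"],s["clock"])
for n in("wrist","scene","side"):
  c=calibration(n);im=grab_frame(n)[:,:,::-1]; cv2.imwrite(f"pics/{n}2.png",im)
  for q,z in(("pin_handle",.235),("blue_hole",.1)):
   for r in pinpoint(q,n):
    if r["score"]>.3: px=np.array(r["at"])*[640,400]; print(n,q,round(r["score"],2),px,atz(ray(c,px),z).round(4))
  if n=="wrist":out.append(im[100:340,160:480])
  if n=="scene":out.append(im[140:300,300:500])
  if n=="side":out.append(im[70:230,260:400])
g=np.hstack([cv2.resize(out[1],(425,340)),cv2.resize(out[2],(298,340))])
cv2.imwrite("pics/m2.png",np.vstack([g,np.pad(cv2.resize(out[0],(347,260)),((0,0),(0,723-347),(0,0)))]))
E
```

```text
[ 0.57581648 -0.28520829  0.22592209] [ 1.79976370e+02 -1.71465665e-02  9.00493037e+01] 5.9
wrist pin_handle 0.67 [313.024 265.2  ] [ 0.5729 -0.285   0.235 ]
wrist blue_hole 0.75 [315.904 194.   ] [ 0.5739 -0.2862  0.1   ]
scene pin_handle 0.86 [338.112 201.6  ] [ 0.4815 -0.22    0.235 ]
scene pin_handle 0.8 [256.128 189.32 ] [ 0.3678 -0.1318  0.235 ]
scene pin_handle 0.75 [408.   205.92] [ 0.5807 -0.2803  0.235 ]
scene pin_handle 0.42 [392.896 263.72 ] [ 0.4978 -0.3621  0.235 ]
scene blue_hole 0.91 [397.696 253.28 ] [ 0.5794 -0.2872  0.1   ]
side pin_handle 0.97 [327.68  74.48] [ 0.5849 -0.3005  0.235 ]
side pin_handle 0.93 [349.632 248.   ] [0.3498 0.1623 0.235 ]
side pin_handle 0.88 [305.728 191.   ] [0.4445 0.0826 0.235 ]
side blue_hole 0.84 [326.272 139.12 ] [ 0.5778 -0.2842  0.1   ]
```

View pics/m2.png

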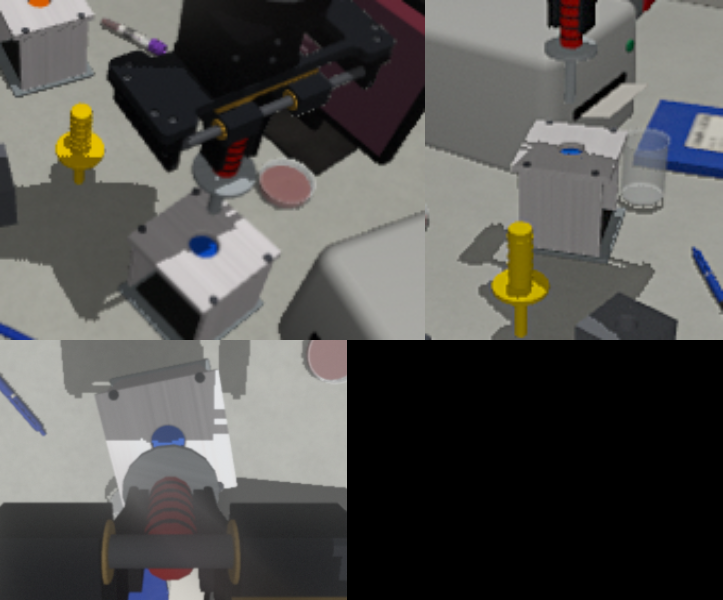

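The pin hangs upright above the blue stand. The hole is at m2 (205,245) in the scene part, (572,150) in the side part and (168,437) in the wrist part. I'll refine it with the plate bolts.

```bash
python3 - <<'E'
from h import *
a,b,c=map(calibration,("scene","side","wrist"))
k=200/425
bl=np.array([(196,191),(278,258),(214,300),(141,229)])*k+[300,140]
P=np.array([atz(ray(a,p),.1) for p in bl]);print(P.round(4),P.mean(0),[np.linalg.norm(P[i]-P[i-1]).round(4) for i in range(4)])
w=np.array([(113,395-340),(200,378-340)])*[320/347,240/260]+[160,100]
print([atz(ray(c,p),.1).round(4) for p in w])
for p in([.576,-.286,.1],[.576,-.286,.09]): print(proj(a,p),proj(b,p),proj(c,p))
print("tip from wrist frame check",proj(a,[.5758,-.2852,.2375-.088]),(np.array(proj(a,[.5758,-.2852,.1495]))-[300,140])/k)
E
```

```text
[[ 0.6003 -0.2358  0.1   ]
 [ 0.6255 -0.3308  0.1   ]
 [ 0.5512 -0.3401  0.1   ]
 [ 0.532  -0.2493  0.1   ]] [ 0.57723014 -0.28900389  0.1       ] [np.float64(0.0697), np.float64(0.0983), np.float64(0.0749), np.float64(0.0928)]
[array([ 0.5305, -0.2491,  0.1   ]), array([ 0.5978, -0.236 ,  0.1   ])]
[395.85523356 253.46096419] [327.39731962 138.927131  ] [318.19706822 193.02324642]
[395.11244893 256.2307804 ] [327.30162283 143.06643188] [318.16079725 190.06776492]
tip from wrist frame check [399.43072663 238.54321785] [211.29029409 209.40433793]
```

apply_moves:
  motion:
    - [-2,0,5,0,0,0]
    - [-2.5,-0.5,20,0,0,0]
    - [-2.5,-0.5,40,0,0,0]
    - [-2.5,-0.5,53,0,0,0]
    - [-2.5,-0.5,58,0,0,0]
    - [-2.5,-0.5,58,0,0,0]
    - [-2.5,-0.5,58,0,0,0]

```text
clock: 7.22
tool_pos: [0.5758, -0.2887, 0.1682]
orientation: [179.9, 0.0, 90.0]
wrist_force: [0.3, 0.7, -1.8]
grip_width: 0.0212
finger_force: 50.0
```

```bash
python3 - <<'E'
from h import *
s=get_state();out=[];print(s["tool_pos"],s["wrist_force"])
for n,(y0,y1,x0,x1) in(("scene",(190,300,340,450)),("side",(80,190,280,390))):
  im=grab_frame(n)[:,:,::-1]; out.append(cv2.resize(im[y0:y1,x0:x1],(400,400),interpolation=2))
cv2.imwrite("pics/m3.png",np.hstack(out))
E
```

```text
[ 0.57582546 -0.28869483  0.16823473] [ 0.32453446  0.71268774 -1.83752432]
```

View pics/m3.png

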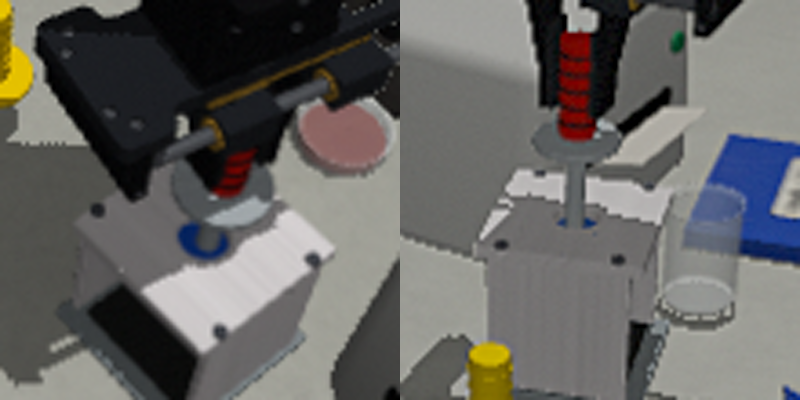

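The rod at scene-crop (210,240) is inside the hole (178–232) and near its centre. The side crop shows it centred at (577,222). Pushing down.

apply_moves:
  motion:
    - [0,0,4,0,0,0]
    - [0,0,9,0,0,0]
    - [0,0,14,0,0,0]
    - [0,0,19,0,0,0]
    - [0,0,24,0,0,0]
    - [0,0,29,0,0,0]
    - [0,0,34,0,0,0]
    - [0,0,39,0,0,0]
    - [0,0,42,0,0,0]
    - [0,0,43,0,0,0]
    - [0,0,43,0,0,0]
    - [0,0,43,0,0,0]

```text
clock: 8.82
tool_pos: [0.5756, -0.2886, 0.1248]
orientation: [180.0, 0.0, 90.0]
wrist_force: [0.2, -0.1, -1.4]
grip_width: 0.0211
finger_force: 50.0
```

```bash
python3 - <<'E'
from h import *
s=get_state();out=[];print(s["tool_pos"],s["wrist_force"])
for n,(y0,y1,x0,x1) in(("scene",(190,310,335,455)),("side",(80,200,280,400))):
  im=grab_frame(n)[:,:,::-1]; out.append(cv2.resize(im[y0:y1,x0:x1],(400,400),interpolation=2))
cv2.imwrite("pics/m4.png",np.hstack(out))
E
```

```text
[ 0.57559619 -0.28858079  0.12479989] [ 0.16796967 -0.05872528 -1.37946235]
```

View pics/m4.png

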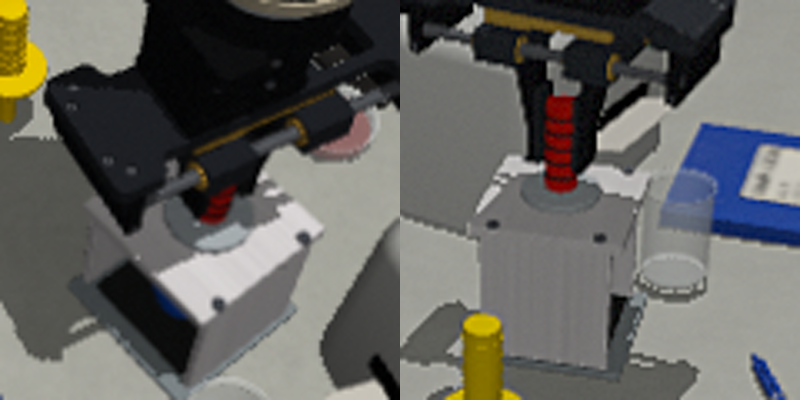

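The collar at scene-crop (205,235) is almost on the plate, and blue now shows in the stand's opening at (165,303), so the adapter has dropped. Seat the collar gently.

apply_moves:
  motion:
    - [0,0,1,0,0,0]
    - [0,0,2,0,0,0]
    - [0,0,2.5,0,0,0]
    - [0,0,2.5,0,0,0]

```text
clock: 9.43
tool_pos: [0.5756, -0.2886, 0.1236]
orientation: [179.9, -0.0, 90.0]
wrist_force: [-5.0, 3.2, 10.6]
grip_width: 0.0209
finger_force: 50.0
```

apply_moves:
  motion:
    - [0,0,-1,0,0,0]
    - [0,0,-1,0,0,0]
    - [0,0,-1,0,0,0]
    - [0,0,-1,0,0,0]
    - [0,0,-1,0,0,0]
    - [0,0,-1,0,0,0]
  hand: 0.7

```text
clock: 10.18
tool_pos: [0.5754, -0.2885, 0.123]
orientation: [-180.0, 0.0, 90.0]
wrist_force: [-0.4, -0.1, 0.9]
grip_width: 0.0602
finger_force: 0.0
```

apply_moves:
  motion:
    - [0,0,-8,0,0,0]
    - [0,0,-25,0,0,0]
    - [0,0,-50,0,0,0]
    - [0,0,-80,0,0,0]
    - [0,0,-110,0,0,0]
    - [40,0,-125,0,0,0]
    - [90,0,-125,0,0,0]
    - [130,0,-125,0,0,0]
    - [150,0,-125,0,0,0]
    - [150,0,-125,0,0,0]
    - [150,0,-125,0,0,0]

```text
clock: 11.55
tool_pos: [0.5753, -0.1407, 0.2483]
orientation: [180.0, 0.1, 89.9]
wrist_force: [-0.4, -0.3, 0.9]
grip_width: 0.0612
finger_force: 0.0
```

```bash
python3 - <<'E'
from h import *
s=get_state();print(s["clock"],s["tool_pos"],s["wrist_force"],s["grip_width"]);out=[]
a,b=calibration("scene"),calibration("side")
for n,c,(y0,y1,x0,x1) in(("scene",a,(190,310,335,455)),("side",b,(80,200,280,400))):
  im=grab_frame(n)[:,:,::-1]; out.append(cv2.resize(im[y0:y1,x0:x1],(400,400),interpolation=2))
  for q,z in (("pin_handle",.136),("blue_adapter",.008),("orange_adapter",.054)):
   for r in pinpoint(q,n):
    if r["score"]>.3: px=np.array(r["at"])*[640,400]; print(n,q,round(r["score"],2),px,atz(ray(c,px),z).round(4))
cv2.imwrite("pics/m5.png",np.hstack(out))
for z in(.008,.044):print((proj(a,[.576,-.287,z])-[335,190])*400/120)
E
```

```text
11.55 [ 0.57528391 -0.14074841  0.24832552] [-0.35879715 -0.34201376  0.89385901] 0.06115528838457611
scene pin_handle 0.74 [256.192 186.2  ] [ 0.389  -0.0331  0.136 ]
scene pin_handle 0.69 [336.192 201.4  ] [ 0.5195 -0.1453  0.136 ]
scene pin_handle 0.67 [399.488 244.6  ] [ 0.5754 -0.2897  0.136 ]
scene blue_adapter 0.56 [389.504 277.88 ] [ 0.5747 -0.2879  0.008 ]
scene orange_adapter 0.73 [393.28 278.6 ] [ 0.5614 -0.3112  0.054 ]
scene orange_adapter 0.62 [320.768 152.48 ] [0.5944 0.0792 0.054 ]
side pin_handle 0.93 [304.896 189.8  ] [ 0.5111 -0.0475  0.136 ]
side pin_handle 0.82 [350.72 248.08] [0.3861 0.056  0.136 ]
side pin_handle 0.7 [328.704 121.92 ] [ 0.5774 -0.2939  0.136 ]
[182.68083622 290.90352782]
[190.49672912 262.10515192]
```

View pics/m5.png

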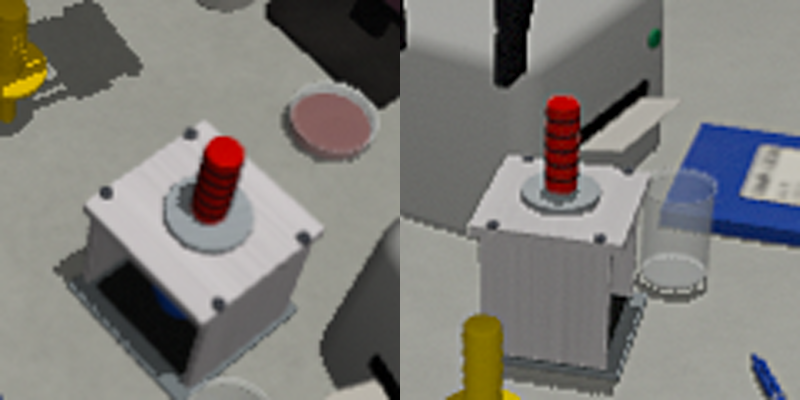

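The pin stands upright with its collar flat on the plate (scene crop (208,215), side crop (560,190)). The blue adapter shows at pad height at (168,303).

```bash
python3 -c "
from bench import *
print(sign_off())"
```

```text
the job is handed in; nothing more can be done
None
```

I knocked the blue adapter down onto its pad and left the red pin upright and released in the hole above it. I didn't touch the orange adapter, and I handed the job in at about 12 s of the 35 s allowed; sign-off returned no verdict.

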